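# Clamp a pattern block in the ratchet bench clamp

## Robot

A 7-joint arm with a two-finger parallel gripper is mounted at the origin on the work surface. World frame = base frame: x ahead of the robot, y to its left, z up, the work surface at z = 0. Lengths are in m, angles in rad, forces in N, time in s.
With the tool pointing down it reaches from about 0.35 to 0.9 m from the base axis. Payload 7.2 kg.
Tool frame: the origin (TCP) lies midway between the tips of the shut fingers; the grasp point (between the pads) lies 19 mm behind it; z points along the fingers, y is the line along which they close (so a half turn about z gives the same grasp; the last joint's range is limited). The gripper opens to 88 mm and grips with 3 to 60 N. Pads are 20 mm wide; open, the fingers measure 115 mm over their backs; the gripper's body (75 mm by 178 mm) begins 61 mm behind the grasp point.
Start: joints at [-1.287, 0.411, -0.013, 1.596, 0.006, 1.134, -0.082], TCP at [0.215, 0.587, 0.223] pointing down, gripper open.
Joint ranges: [-2.95, 2.95], [-0.29, 1.99], [-1.47, 1.44], [0.14, 2.54], [-1.03, 4.17], [0.13, 1.85], [-2.86, 2.86]. Speed limits (rad/s): [2.39, 2.39, 3.01, 3.01, 3.14, 3.14, 3.14].

## Interface

Orientations are given as a rotation vector (axis times angle).
In Python, from station import get_state, read_camera, close_job gives the robot as it stands.
- The arm moves only by the tool apply_moves, never from a script. Its argument "targets" is one flat list of numbers, 7 for each row, row after row: the turn, a rotation vector about the tool's x, y, z in degrees, then the shift along the tool's x, y, z in cm, then the opening in per cent of the stroke, from 0 (shut) to 100 (fully open). In form: [ax, ay, az, x, y, z, fingers, ax, ay, az, x, y, z, fingers, ...]. A call has 1 to 5 rows; each row shifts and turns the commanded pose from where the row before left it, along the tool's axes as they then stand; what a row does not reach is not made up. A row lasts 1/12 s, in which the tool goes at most 41.7 mm and 7.16 degrees, less where a joint would pass 70% of its speed; a pose out of reach is approached as far as the arm can. A call with a gripper value outside its range is refused whole. The fingers move at their own pace and stop on an object; "newtons" is the grip in N (left out, the last holds). Time passes only in rows, so rows that do not move let the fingers close. It gives the time, the measured TCP pose, the force and the opening at its end, in the units of the state.
- get_state(): the state, without advancing time (a new reading comes with each control period).
- read_camera(name): name is "scene" or "top" or "wrist"; returns a dict with "color" (480x640x3 uint8, blue, green, red), "z_map" (480x640 float32, m along the optical axis (not along the pixel's ray), 0 where there is no reading), "fx", "fy", "cx", "cy" (pixels), "position" and "rotation" of the camera in the world. Camera axes: x right, y down, z forward; pixel columns grow to the right and rows downward; lengths in m; the calibration is good to about 2 mm. A picture is of the moment at which its call begins.
- close_job(): hands the job in, once; it reports no verdict.
The state is a dict: "time_s": time; "joints": joint angles; "dq": joint speeds; "joint_torque": joint torques, N m; "tool_pos": TCP position; "tcp_rot": TCP orientation; "force": force on the tool from outside, world axes, zero at the start; "torque": the same for the moment, N m; "finger_gap": finger opening in m.
Only numpy, scipy, OpenCV 4.12 (cv2) and the standard library are available. Lean on these libraries where they do the work, as an engineer would, in place of code of your own. Each camera call takes 0.05 s, during which the arm holds its last target. There are 200 camera calls.

## Task

Get the light pear-wood pattern block ready for carving: stand it carved face up on the bed of the ratchet clamp, square and in the middle between the two red jaws, then push the sliding jaw along over its clicks until its rubber pad holds the block finger-tight against the end jaw (a firm push of 15 to 18 N), and let go so that the ratchet keeps it. Go by the feel of it: if the block is ever squeezed by more than 22 N the soft wood bruises. Leave the other things on the bench where they are.

Things in the scene. Friction and masses are not known exactly. Their poses are not given: they have to be found in the camera images.
- clamp: Frame of the ratchet clamp, fixed to the bench: pale wooden bed 124 wide (y +-62), 12 thick, x -150 to +184. Origin: on the bench under the bed's centre line. x runs along the bar, the way the sliding jaw closes; z up. Two aluminium rails at y = +-42 to 52, x -140 to +60, tops 30 above the bench, with saw teeth on their inner sides; the bed between the teeth is 76 wide. The block stands on the bed, 12 above the bench.
- end_slot (a point): Middle of the slot on the bed's centre line, at clamp x = 110, z = 12 mm, in which the red end jaw is bolted (70 wide, cork-faced, top 64 above the bench). It stands still during the job, but its place differs from job to job and is not measured: the cork face that the block comes up against lies anywhere from clamp x = 86 to 134.
- jaw: The red sliding jaw. Origin on the bed's top face, on the clamp's centre line; axes as the clamp's; it only slides along x. Origin at clamp x = -50 mm when fully open, up to +62; it starts 0 to 20 from fully open. Jaw plate at x 14 to 28 (from its origin), 64 wide, top at z 55; flat foot with top at z 12, from x -60 to +28, y +-35.
- push_face (a point): Point on the middle of the rear face of the sliding jaw's upright push post, 40 above the bed (52 above the bench); push here towards clamp +x. The post is red, 20 thick (x), 32 wide (y), its top 22 above this point; the foot below it reaches 10 farther back with its top 28 below this point.
- pad_face (a point): Centre of the front face of the sliding jaw's black rubber pad, 90 mm ahead of push_face, 30 above the bed; the pad is 60 wide, 38 high, and gives 1 mm for each 4 N, up to 9 mm. (The measured point moves with the jaw and does not show the pad's give.)
- pawls (a point): Midway between the noses and pivots of two sprung pawls that ride on the jaw's foot, arms at y +-28 to 38, small black thumb tabs ahead of them (spread apart, these would free the jaw). They click over the rail teeth every 1.5 mm: the empty jaw runs forward under about 5 N, rippling, and cannot go back. Let go, it backs up to 1.5 mm to the last click, so the pad loses up to 6 N.
- block: The pear-wood pattern block, light reddish brown, 44 (x) x 52 (y) x 56 high (z), about 90 g, with a dark carved figure on its top. Origin: centre of its underside. It starts upright on the bench. Either pair of its sides may go to the jaws. Bruises above 22 N between it and the sliding jaw.
- walnut: a dark walnut block, 50 x 60 x 32 high, plain chisel lines on top; origin at the centre of its underside. Bystander, not the one to clamp.
- wax_tin: round brass wax tin, 66 across, 28 high; origin at the centre of its underside. Bystander.
- awl_a: needle awl with a black handle, 130 long, lying on the cutting board; origin at its middle, x towards the needle. Bystander.
- awl_b: a second awl like awl_a. Bystander.
- shears: steel hide shears, 200 long, lying; origin under the rivet. Bystander.
- ink_jar: amber glass ink jar with a black cap, 54 across, 65 high. Bystander.
- mallet: wooden mallet, 250 long, lying; origin under the middle of its handle and head. Bystander.
Things that resemble listed ones, but are neither listed nor needed, are in the scene too. There is more than one size of the block; the job needs the middle-sized.

How it is judged:
On the way, in this order (a step that is already met when the one before it is completed fails the run):
1. the block stands upright on the clamp's bed, within 20 mm of its centre line, between the jaws, let go (z of block in the frame of clamp between 0.009 and 0.016 m and angle between block's own z axis and vertical below 0.08 rad and y of block in the frame of clamp between -0.02 and 0.02 m and contact force between block and the fingers below 0.1 N and x of block in the frame of clamp between 0.01 and 0.12 m), for 0.2 s.
2. the sliding jaw presses on the block with more than 4 N (contact force between block and jaw above 4 N), for 0.2 s.
At the end, for the whole second after the job is handed in: The block stands upright (within 0.08 rad), flat on the clamp's bed, its middle within 15 mm of the centre line, square to the jaws (within 0.1 rad, either pair of sides), at rest, let go, and the ratchet alone keeps the sliding jaw pressed on it with more than 4 N and less than 22 N (z of block in the frame of clamp between 0.009 and 0.016 m and angle between block's own z axis and vertical below 0.08 rad and y of block in the frame of clamp between -0.015 and 0.015 m and contact force between block and the fingers below 0.1 N and (angle between the x axis of block and the x axis of clamp, either way round below 0.1 rad or angle between the y axis of block and the x axis of clamp, either way round below 0.1 rad) and contact force between block and jaw between 4 and 22 N and linear speed of each of block, jaw below 0.01 m/s); the robot touches nothing.
It fails at once if the sliding jaw squeezes the block with more than 22 N (contact force between block and jaw above 22 N).
It fails at once if a bystander is moved more than 30 mm from its place (distance of any of walnut, wax_tin, awl_a, awl_b, shears, ink_jar, mallet from where it was at the start of the episode above 0.03 m).
It also fails if it takes over 54 s, if anything falls off the work surface, if the arm or the gripper's body presses on something with over 40 N, if the wrist force passes 120 N, or if a joint passes its speed limit or range.

## Working session

There is one attempt and no reset: what is moved stays moved. The work goes in short steps, Python scripts to look and compute and a tool call to move; the robot and the scene stay as the last step left them, time stands still between calls to the robot, and variables do not carry over. Pictures are saved under pics/ and viewed, on a budget of 10 in all, crops included, one or two more only if the job needs it, and the job is handed in when it is done.

Besides the shell and the picture viewer there is one more tool, called after "Emit:" as a command line: name --argument value ..., lists and objects as JSON in quotes. apply_moves: Moves the arm, as the interface text tells. Its arguments: {"type":"object","properties":{"targets":{"type":"array"},"newtons":{"type":"number"}},"required":["targets"]}

```bash
mkdir -p pics; ls
cat > h.py <<'E'
import numpy as np, cv2
from scipy.spatial.transform import Rotation as R
from station import get_state, read_camera, close_job
def pts(c):
    v,u=np.mgrid[0:480,0:640]; z=c["z_map"]
    p=np.stack([(u-c["cx"])/c["fx"]*z,(v-c["cy"])/c["fy"]*z,z],-1)
    return p@rot(c).T+np.array(c["position"])
def rot(c):
    r=np.array(c["rotation"]); return r if r.shape==(3,3) else R.from_rotvec(r).as_matrix()
def ray(c,u,v,h):
    d=rot(c)@np.array([(u-c["cx"])/c["fx"],(v-c["cy"])/c["fy"],1.]); o=np.array(c["position"])
    return o+d*(h-o[2])/d[2]
E
python3 - <<'E'
from h import *
import pickle
for n in("scene","top"):
    c=read_camera(n); pickle.dump(c,open(n+".pkl","wb")); cv2.imwrite(f"pics/{n}0.png",c["color"]); print(n,c["position"],c["rotation"],c["fx"],(c["z_map"]>0).mean())
print(get_state())
E
```

```text
pics
scene [ 1.34580593 -0.10922717  0.85625663] [-1.90265341 -1.65062176  0.6474011 ] 509.4351475212439 0.99572265625
top [ 0.40045558 -0.01522944  1.23960838] [-2.14663925  2.11073861 -0.22026924] 607.4142884665732 0.99595703125
{'time_s': 0.1, 'joints': array([-1.28717946,  0.41185865, -0.01271165,  1.59694251,  0.00563008,
        1.13428822, -0.0822101 ]), 'dq': array([ 0.00172978, -0.00317792, -0.00164937, -0.00032545, -0.00135524,
        0.00206509,  0.00038402]), 'joint_torque': array([ 3.06066111e-03, -5.89097178e+01,  6.44082706e-01, -2.91712815e+01,
       -5.37851430e-02,  1.45053663e-02,  3.61126706e-05]), 'tool_pos': array([0.21526856, 0.58628187, 0.22187634]), 'tcp_rot': array([-5.49723809e-01, -3.09299332e+00,  2.28630904e-03]), 'force': array([-0.02953074, -0.34079048,  0.23537577]), 'torque': array([-0.05369261, -0.00905939, -0.01684295]), 'finger_gap': 0.08771578626604934}
```

View pics/top0.png

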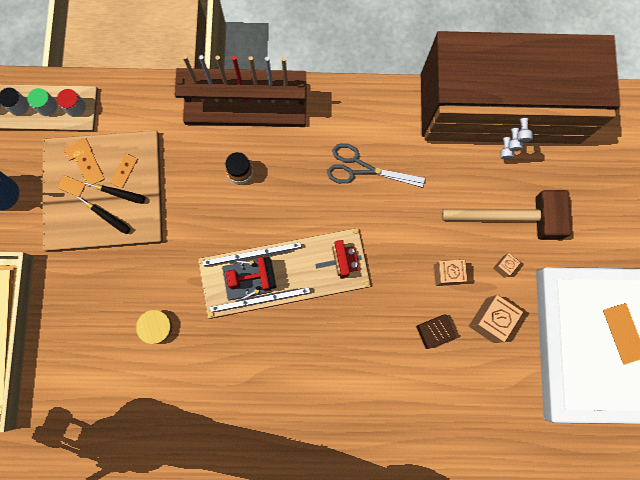

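View pics/scene0.png

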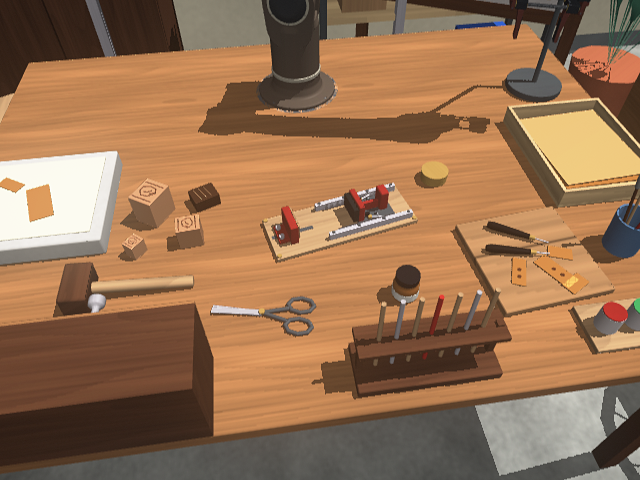

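The top view shows the clamp at about (285,272), closing to the image right, with the sliding jaw at (250,275) and the end jaw at (347,258). There are three pear blocks: the middle-sized one at (453,271), a large one at (500,319) and a small one at (510,264). The scene view agrees: middle block at (188,230), clamp at (340,218). Next I'll measure them.

```bash
cat > m.py <<'E'
from h import *
import pickle
C={n:pickle.load(open(n+".pkl","rb")) for n in("scene","top")}
P={n:pts(C[n]) for n in C}
def box(n,x0,y0,x1,y1,lo,hi,extra=None):
    m=np.zeros((480,640),bool); m[y0:y1,x0:x1]=1
    z=P[n][...,2]; m&=(z>lo)&(z<hi)
    if extra is not None: m&=extra
    q=P[n][m]; 
    (cx,cy),(w,h),a=cv2.minAreaRect((q[:,:2]*1000).astype(np.float32))
    print(n,"n",len(q),"c",np.round([cx,cy],1),"wh",np.round([w,h],1),"ang",round(a,1),"zmed",np.round(np.median(q[:,2])*1000,1), "p95",np.round(np.percentile(q[:,2],95)*1000,1)); return q
if __name__=="__main__":
    for n,b in(("top",(430,252,475,292)),("top",(470,290,530,348)),("top",(495,250,525,282)),("scene",(170,207,208,252)),("scene",(125,172,178,228))): 
        z=P[n][b[1]:b[3],b[0]:b[2],2]; t=np.percentile(z,90); print("top est",t); box(n,*b,t-.006,t+.006)
    print("table",[np.median(P["top"][330:380,300:400,2])])
    box("top",190,220,380,325,.006,.2)
    box("top",190,220,380,325,.007,.017)
    hsv={n:cv2.cvtColor(C[n]["color"],cv2.COLOR_BGR2HSV) for n in C}
    for n in hsv:
        h=hsv[n]; red=((h[...,0]<6)|(h[...,0]>174))&(h[...,1]>170)&(h[...,2]>60)
        k,l,s,c=cv2.connectedComponentsWithStats(red.astype(np.uint8))
        for i in range(1,k):
            if s[i,4]>40: 
                q=P[n][l==i]; print(n,s[i],np.round(c[i]),np.round(np.median(q,0),4),np.percentile(q[:,2],97))
E
python3 m.py
```

```text
top est 0.058161284327068116
top n 571 c [ 568.6 -296.6] wh [44.8 52.7] ang 4.8 zmed 57.0 p95 61.1
top est 0.07786027991356441
top n 1127 c [ 476.6 -381.8] wh [60.6 71.7] ang 56.5 zmed 76.6 p95 80.3
top est 0.03996402821959237
top n 265 c [ 586.6 -415.1] wh [30.5 36.5] ang 49.4 zmed 39.0 p95 42.9
top est 0.05613000384274962
scene n 399 c [ 567.9 -299.3] wh [46.3 51.9] ang 4.9 zmed 55.9 p95 58.7
top est 0.07562702925495478
scene n 645 c [ 475.9 -384.5] wh [62.6 72.5] ang 58.6 zmed 75.5 p95 78.1
table [np.float64(0.0007891410664697673)]
top n 10059 c [568.8  36.3] wh [214.6 386.4] ang 1.0 zmed 14.9 p95 65.0
top n 5897 c [568.6  34.2] wh [214.3 379.8] ang 1.1 zmed 12.7 p95 16.2
scene [376 185  12  23  92] [383. 191.] [0.5494 0.1349 0.0728] 0.07641853567753899
scene [350 189  23  20 135] [359. 199.] [0.5537 0.0754 0.066 ] 0.06905656678300039
scene [282 206  16  29 194] [290. 218.] [ 0.5922 -0.0792  0.0633] 0.06602481139212046
scene [429 295  15  40 188] [436. 314.] [0.9325 0.1265 0.1655] 0.20946665728309194
scene [603 302  25  19 341] [615. 311.] [0.9088 0.4877 0.0582] 0.06076095421695143
top [232  56  10  29  91] [237.  70.] [0.9291 0.1307 0.1634] 0.21440786376716434
top [ 57  89  21  19 307] [67. 98.] [0.9115 0.4897 0.0599] 0.06447962157687016
top [335 240  24  37 472] [345. 258.] [ 0.5924 -0.0817  0.0631] 0.06850138406410945
top [238 257  31  32 305] [259. 274.] [0.5527 0.0792 0.0662] 0.07181489395353789
top [226 270  12  17 158] [231. 278.] [0.5446 0.1355 0.0745] 0.07911745430537644
```

```bash
cat > m2.py <<'E'
from m import *
z=cv2.medianBlur(P["top"][...,2].astype(np.float32),5)
m=np.zeros((480,640),np.uint8); m[215:330,190:385]=(z>.007)[215:330,190:385]
m=cv2.morphologyEx(m,cv2.MORPH_OPEN,np.ones((5,5)))
k,l,s,c=cv2.connectedComponentsWithStats(m); i=1+np.argmax(s[1:,4]); print(s[i])
ct=max(cv2.findContours((l==i).astype(np.uint8),cv2.RETR_EXTERNAL,cv2.CHAIN_APPROX_NONE)[0],key=len)
r=cv2.minAreaRect(ct); b=cv2.boxPoints(r); print(b)
w=np.array([ray(C["top"],u,v,.012) for u,v in b]); print(np.round(w,4)); print([np.linalg.norm(w[j]-w[j-1]) for j in range(4)])
# colour line fits of bed long edges per scanline: hull polygon
print(cv2.approxPolyDP(cv2.convexHull(ct),6,True)[:,0])
# rails: bright, unsaturated
for n,(x0,y0,x1,y1) in dict(top=(190,225,330,325),scene=(300,175,425,245)).items():
    h=cv2.cvtColor(C[n]["color"],cv2.COLOR_BGR2HSV); q=np.zeros((480,640),np.uint8)
    q[y0:y1,x0:x1]=((h[...,1]<45)&(h[...,2]>150))[y0:y1,x0:x1]
    q=cv2.morphologyEx(q,cv2.MORPH_CLOSE,np.ones((5,5)))
    k,l,s,c=cv2.connectedComponentsWithStats(q)
    for i in range(1,k):
        if s[i,4]>120:
            v,u=np.nonzero(l==i); w=np.array([ray(C[n],a,b,.030) for a,b in zip(u,v)])
            rc=cv2.minAreaRect((w[:,:2]*1000).astype(np.float32)); pz=np.median(P[n][l==i][:,2])
            e=np.linalg.svd(w[:,:2]-w[:,:2].mean(0),full_matrices=False)[2][0]; print(n,s[i],rc,"z",pz,"dir",np.degrees(np.arctan2(e[1],e[0])))
E
python3 m2.py
python3 - <<'E'
import sys; sys.path.insert(0,'.')
import cv2
a=cv2.imread('pics/top0.png')[220:330,190:385]; b=cv2.imread('pics/scene0.png')[170:265,255:425]
import numpy as np
a=cv2.resize(a,(780,440),interpolation=cv2.INTER_CUBIC)
cv2.imwrite('pics/clampzoom.png',a)
E
```

```text
[ 199  229  171   89 9934]
[[196.50697 258.41815]
 [358.594   226.74599]
 [370.30017 286.654  ]
 [208.21313 318.32617]]
[[ 0.5909  0.2162  0.012 ]
 [ 0.6632 -0.1144  0.012 ]
 [ 0.5393 -0.1386  0.012 ]
 [ 0.4701  0.1864  0.012 ]]
[np.float64(0.1244269966460203), np.float64(0.33835276069597753), np.float64(0.126232744521478), np.float64(0.3321872681803995)]
[[358 230]
 [368 286]
 [208 315]
 [201 258]]
top [202 242  99  24 512] ((594.1787719726562, 102.3326187133789), (22.030038833618164, 200.48507690429688), 12.18729305267334) z 0.03066208269253079 dir -77.5766527873701
top [210 288 100  24 569] ((516.4254760742188, 85.38734436035156), (26.156558990478516, 199.93373107910156), 12.033092498779297) z 0.030522522544143893 dir 101.62732879247157
scene [329 209  84  27 387] ((590.656005859375, 98.9768295288086), (25.60740089416504, 199.54905700683594), 12.402169227600098) z 0.029528157028553825 dir -77.38935040048871
```

View pics/clampzoom.png

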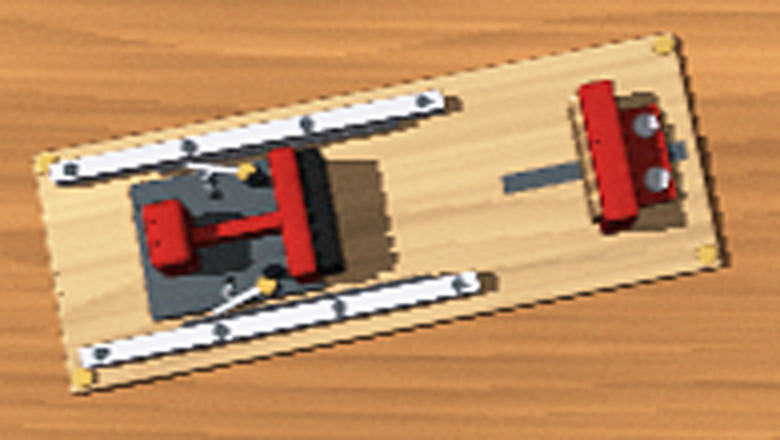

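Block size (44.8 × 52.7, top at about 57 mm) and the clamp (124 × 334 bed, axis at about −77.6°) agree with the text. The zoom shows the cork face at about zoom (588,163), which is top px (337,261), and the pad front at about zoom (332,218). First I'll turn the tool 65° to match the block.

Emit:
apply_moves --targets '[0, 0, 6.5, 0, 0, 0, 100, 0, 0, 6.5, 0, 0, 0, 100, 0, 0, 6.5, 0, 0, 0, 100, 0, 0, 6.5, 0, 0, 0, 100, 0, 0, 6.5, 0, 0, 0, 100]' --newtons 15

```text
time_s: 0.52
tool_pos: [0.2153, 0.5864, 0.2222]
tcp_rot: [1.401, 2.812, -0.001]
force: [-0.1, 0.2, -0.3]
finger_gap: 0.088
```

Emit:
apply_moves --targets '[0, 0, 6.5, 0, 0, 0, 100, 0, 0, 6.5, 0, 0, 0, 100, 0, 0, 6.5, 0, 0, 0, 100, 0, 0, 6.5, 0, 0, 0, 100, 0, 0, 6.5, 0, 0, 0, 100]'

```text
time_s: 0.93
tool_pos: [0.2152, 0.5865, 0.2222]
tcp_rot: [2.132, 2.307, -0.001]
force: [-0.2, 0.1, -0.9]
finger_gap: 0.0878
```

Emit:
apply_moves --targets '[0, 0, 0, -3.6, 1.1, 0, 100, 0, 0, 0, -3.6, 1.1, 0, 100, 0, 0, 0, -3.6, 1.1, 0, 100, 0, 0, 0, -3.6, 1.1, 0, 100, 0, 0, 0, -3.6, 1.1, 0, 100]'

```text
time_s: 1.35
tool_pos: [0.2856, 0.4101, 0.2223]
tcp_rot: [2.125, 2.314, -0.001]
force: [0.3, -0.6, 0.6]
finger_gap: 0.0876
```

Emit:
apply_moves --targets '[0, 0, 0, -3.6, 1.1, 0, 100, 0, 0, 0, -3.6, 1.1, 0, 100, 0, 0, 0, -3.6, 1.1, 0, 100, 0, 0, 0, -3.6, 1.1, 0, 100, 0, 0, 0, -3.6, 1.1, 0, 100]'

```text
time_s: 1.77
tool_pos: [0.3555, 0.2354, 0.2225]
tcp_rot: [-2.125, -2.313, 0.0]
force: [1.2, -0.4, -0.1]
finger_gap: 0.0877
```

Emit:
apply_moves --targets '[0, 0, 0, -3.6, 1.1, 0, 100, 0, 0, 0, -3.6, 1.1, 0, 100, 0, 0, 0, -3.6, 1.1, 0, 100, 0, 0, 0, -3.6, 1.1, 0, 100, 0, 0, 0, 0, 0, 0, 100]'

```text
time_s: 2.18
tool_pos: [0.4131, 0.0912, 0.223]
tcp_rot: [2.134, 2.304, 0.0]
force: [-0.2, -0.5, -0.9]
finger_gap: 0.0878
```

Emit:
apply_moves --targets '[0, 0, 0, -2.1, 2.8, 0, 100, 0, 0, 0, -2.1, 2.8, 0, 100, 0, 0, 0, -2.1, 2.8, 0, 100, 0, 0, 0, -2.1, 2.8, 0, 100, 0, 0, 0, -1.0, 2.0, 0, 100]'

```text
time_s: 2.6
tool_pos: [0.5528, 0.0126, 0.2224]
tcp_rot: [2.127, 2.311, -0.001]
force: [-0.1, -0.5, 0.2]
finger_gap: 0.0875
```

Run:
```python
from h import *
import pickle
c=read_camera("wrist"); c=read_camera("wrist"); pickle.dump(c,open("w1.pkl","wb")); cv2.imwrite("pics/w1.png",c["color"]); print(c["position"],rot(c).round(3),c["fx"],c["z_map"].max()); print(get_state()["tool_pos"])
```

```text
[0.54978423 0.07676237 0.38352113] [[ 0.997  0.079  0.021]
 [ 0.082 -0.966 -0.244]
 [ 0.001  0.245 -0.97 ]] 371.9444811100821 0.45679832
[0.55309685 0.01306743 0.22200102]
```

View pics/w1.png

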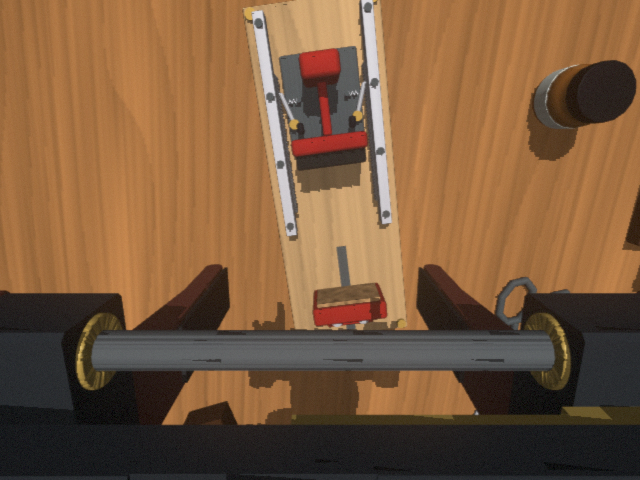

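The wrist view shows the whole clamp: rails from (258,20) to (292,230) and (368,5) to (386,215), post top at (320,65), pad front at about (332,160), cork face at about (348,295).

```bash
cat > m3.py <<'E'
from h import *
import pickle
c=pickle.load(open("w1.pkl","rb")); p=pts(c); h=cv2.cvtColor(c["color"],cv2.COLOR_BGR2HSV)
q=np.zeros((480,640),np.uint8); q[0:250,240:400]=((h[...,1]<45)&(h[...,2]>150)&(p[...,2]>.02))[0:250,240:400]
q=cv2.morphologyEx(q,cv2.MORPH_CLOSE,np.ones((5,5)))
k,l,s,_=cv2.connectedComponentsWithStats(q)
mid=[];dr=[]
for i in range(1,k):
    if s[i,4]>400:
        v,u=np.nonzero(l==i); w=np.array([ray(c,a,b,.030) for a,b in zip(u,v)])[:,:2]
        e=np.linalg.svd(w-w.mean(0),full_matrices=False)[2][0]; e*=-np.sign(e[1]); dr.append(e); t=w@e
        print(s[i],"z",np.median(p[l==i][:,2]),"ang",np.degrees(np.arctan2(e[1],e[0])),"c",w.mean(0),"end",w[t>np.percentile(t,99)].mean(0)); mid.append((w.mean(0),w[t>np.percentile(t,99)].mean(0)))
e=np.mean(dr,0); e/=np.linalg.norm(e); n=np.array([-e[1],e[0]]); O0=(mid[0][1]+mid[1][1])/2-.0595*e  # rail ends at x=60
o=O0; print("axis ang",np.degrees(np.arctan2(e[1],e[0])),"origin",o,"rail y",[(m[0]-o)@n for m in mid])
d=p[...,:2]-o; X=d@e; Y=d@n; Z=p[...,2]
red=((h[...,0]<6)|(h[...,0]>174))&(h[...,1]>150)&(h[...,2]>60)
k,l,s,_=cv2.connectedComponentsWithStats(red.astype(np.uint8))
for i in range(1,k):
    if s[i,4]>100:
        for a,b in((.058,.07),(.07,.08)):
            g=(l==i)&(Z>a)&(Z<b); 
            if g.sum()>30: print("red",a,g.sum(),"X",np.percentile(X[g],[3,97]).round(4),"Y",np.percentile(Y[g],[3,97]).round(4),"Z",np.median(Z[g]))
def prof(y0,x0,x1,z0,z1,name):
    g=(abs(Y-y0)<.02)&(X>x0)&(X<x1)&(Z>z0)&(Z<z1); print(name,g.sum(),"X",np.percentile(X[g],[2,10,50,90,98]).round(4),"Z",Z[g].min().round(3),Z[g].max().round(3))
prof(0,.07,.16,.02,.050,"cork face"); prof(0,.07,.16,.055,.07,"end top"); prof(0,-.04,.04,.055,.075,"plate/pad top"); prof(0,-.03,.04,.02,.05,"pad face"); prof(0,.03,.08,0,.03,"bed")
E
python3 m3.py
```

```text
[ 350    0   42  224 2288] z 0.029183157266731763 ang -77.64251598727533 c [0.59573709 0.10689446] end [0.61835055 0.00557573]
[ 252   10   44  226 2264] z 0.029273830562637715 ang -78.10350618026638 c [0.50524119 0.08955629] end [ 0.5261248  -0.01411963]
axis ang -77.87301108377085 origin [0.55973796 0.05390027] rail y [np.float64(0.046328759206463774), np.float64(-0.04579006089265258)]
red 0.07 1003 X [-0.0906 -0.0733] Y [-0.0137  0.0144] Z 0.07293418686353842
red 0.058 1215 X [-0.0277 -0.0153] Y [-0.0285  0.0294] Z 0.06602337462933122
red 0.058 1175 X [0.1273 0.1428] Y [-0.0315  0.0321] Z 0.06308362386092692
cork face 426 X [0.1223 0.1226 0.123  0.1234 0.1236] Z 0.022 0.05
end top 1014 X [0.1227 0.1234 0.1312 0.1411 0.1433] Z 0.055 0.065
plate/pad top 1487 X [-0.0278 -0.0258 -0.0158 -0.0051 -0.0029] Z 0.057 0.068
pad face 60 X [-0.0299 -0.0299 -0.0294 -0.0289 -0.0287] Z 0.022 0.047
bed 1872 X [0.0311 0.0348 0.0544 0.0748 0.0791] Z 0.009 0.014
```

Emit:
apply_moves --targets '[0, 0, 0, -3.6, -0.1, 0, 100, 0, 0, 0, -3.6, -0.1, 0, 100, 0, 0, 0, -3.6, -0.1, 0, 100, 0, 0, 0, -3.6, -0.1, 0, 100, 0, 0, 0, -3.6, -0.1, 0, 100]'

```text
time_s: 3.12
tool_pos: [0.5603, -0.165, 0.2224]
tcp_rot: [-2.123, -2.314, -0.0]
force: [0.1, 0.1, 0.8]
finger_gap: 0.0877
```

Emit:
apply_moves --targets '[0, 0, 0, -3.6, -0.1, 0, 100, 0, 0, 0, -3.6, -0.1, 0, 100, 0, 0, 0, 0, 0, 0, 100]'

```text
time_s: 3.37
tool_pos: [0.5628, -0.244, 0.2229]
tcp_rot: [2.134, 2.303, -0.005]
force: [-1.8, -0.2, 1.0]
finger_gap: 0.0881
```

```bash
cat > m4.py <<'E'
from h import *
import sys
c=read_camera("wrist"); cv2.imwrite(f"pics/{sys.argv[1]}.png",c["color"]); p=pts(c)
cx,cy,zl,zh=[float(a) for a in sys.argv[2:6]]
g=(np.hypot(p[...,0]-cx,p[...,1]-cy)<.045)&(p[...,2]>zl)&(p[...,2]<zh)
v,u=np.nonzero(g); z=np.median(p[g][:,2])
w=np.array([ray(c,a,b,z)[:2]*1000 for a,b in zip(u,v)]).astype(np.float32)
print(len(u),"z",z,cv2.minAreaRect(w),"px",u.min(),u.max(),v.min(),v.max())
s=get_state(); print(s["tool_pos"],s["tcp_rot"],R.from_rotvec(s["tcp_rot"]).as_matrix().round(3).tolist(),s["force"],s["finger_gap"],s["time_s"])
E
python3 m4.py w2 .568 -.298 .05 .064
```

```text
2489 z 0.05531451903607115 ((566.1677856445312, -297.2947082519531), (43.808467864990234, 52.41627502441406), 4.385188102722168) px 299 346 244 297
[ 0.56339846 -0.24036833  0.22253588] [ 2.13281827  2.30626186 -0.00271613] [[-0.078, 0.997, -0.001], [0.997, 0.078, -0.001], [-0.001, -0.001, -1.0]] [0.33813353 0.3389013  0.55455836] 0.0877108756137451 3.4167
```

Emit:
apply_moves --targets '[0, 0, 0, -2.9, -0.1, 0, 100, 0, 0, 0, -2.8, 0, 0, 100, 0, 0, 0, 0, 0, 4, 100, 0, 0, 0, 0, 0, 4, 100, 0, 0, 0, 0, 0, 0, 100]'

```text
time_s: 3.83
tool_pos: [0.5656, -0.2889, 0.1356]
tcp_rot: [-2.116, -2.306, 0.004]
force: [-1.4, 2.2, 0.2]
finger_gap: 0.0883
```

Emit:
apply_moves --targets '[0, 0, 0, 0, 0, 3.5, 100, 0, 0, 0, 0, 0, 3.5, 100, 0, 0, 0, 0, 0, 3, 100, 0, 0, 0, 0, 0, 2.4, 100, 0, 0, 0, 0, 0, 0, 100]'

```text
time_s: 4.25
tool_pos: [0.5674, -0.2898, 0.0155]
tcp_rot: [-2.118, -2.311, 0.002]
force: [-0.2, 0.8, 0.6]
finger_gap: 0.0877
```

Emit:
apply_moves --targets '[0, 0, 0, 0, 0, 0, 45, 0, 0, 0, 0, 0, 0, 40, 0, 0, 0, 0, 0, 0, 30, 0, 0, 0, 0, 0, 0, 30, 0, 0, 0, 0, 0, 0, 30]'

```text
time_s: 4.67
tool_pos: [0.5698, -0.2937, 0.0202]
tcp_rot: [2.124, 2.312, 0.002]
force: [0.3, -0.4, 0.5]
finger_gap: 0.0578
```

Emit:
apply_moves --targets '[0, 0, 0, 0, 0, 0, 20, 0, 0, 0, 0, 0, 0, 20, 0, 0, 0, 0, 0, 0, 20, 0, 0, 0, 0, 0, 0, 20, 0, 0, 0, 0, 0, 0, 20]'

```text
time_s: 5.08
tool_pos: [0.569, -0.2937, 0.0191]
tcp_rot: [2.126, 2.313, 0.0]
force: [-1.6, 1.4, 6.5]
finger_gap: 0.0442
```

Emit:
apply_moves --targets '[0, 0, 0, 0, 0, 0, 20, 0, 0, 0, 0, 0, -1, 20, 0, 0, 0, 0, 0, -3, 20, 0, 0, 0, 0, 0, -3, 20, 0, 0, 0, 0, 0, -3, 20]'

```text
time_s: 5.5
tool_pos: [0.5685, -0.2935, 0.1198]
tcp_rot: [-2.125, -2.312, 0.001]
force: [-0.1, 0.1, -1.1]
finger_gap: 0.0438
```

Run:
```python
from h import *
for i in range(4):
    s=get_state(); print(s["tool_pos"],s["tcp_rot"],s["force"],s["finger_gap"],s["time_s"]); read_camera("wrist")
```

```text
[ 0.56845799 -0.2935246   0.1197758 ] [-2.12536249e+00 -2.31220475e+00  1.22965521e-03] [-0.0608093   0.13193146 -1.07008609] 0.043762170881936645 5.5
[ 0.57111415 -0.29557398  0.12617796] [2.12208918 2.30740461 0.00358505] [ 1.73481465 -2.41397628  3.03229306] 0.04408438398282732 5.55
[ 0.57128712 -0.29549584  0.12400238] [2.12116843 2.30733608 0.0039991 ] [ 0.1621342  -0.70514998 -0.79430629] 0.044239106641961755 5.6
[ 0.57030466 -0.29439441  0.1213818 ] [2.12270382 2.3101264  0.00291675] [-0.25777972  0.52671498 -0.85661801] 0.04401413670389619 5.65
```

Block held (gap 44 mm). Turning 7.4° to square it with the clamp, then carrying it over the bed.

Emit:
apply_moves --targets '[0, 0, -3.7, 0, 0, 0, 20, 0, 0, -3.7, 0, 0, 0, 20, 0, 0, 0, 3.6, 0.92, 0, 20, 0, 0, 0, 3.6, 0.92, 0, 20, 0, 0, 0, 3.6, 0.92, 0, 20]'

```text
time_s: 6.12
tool_pos: [0.5716, -0.1813, 0.1169]
tcp_rot: [-1.973, -2.442, 0.002]
force: [-0.0, 0.6, -0.7]
finger_gap: 0.0437
```

Emit:
apply_moves --targets '[0, 0, 0, 3.6, 0.92, 0, 20, 0, 0, 0, 3.6, 0.92, 0, 20, 0, 0, 0, 3.6, 0.92, 0, 20, 0, 0, 0, 3.6, 0.92, 0, 20, 0, 0, 0, 0, 0, 0, 20]'

```text
time_s: 6.53
tool_pos: [0.5777, -0.0236, 0.1163]
tcp_rot: [-1.956, -2.451, -0.001]
force: [-0.1, 0.3, -1.2]
finger_gap: 0.0441
```

```bash
cat > st.py <<'E'
from h import *
o=np.array([.561,.0535]); a=np.radians(-77.8); e=np.array([np.cos(a),np.sin(a)]); n=np.array([-e[1],e[0]])
def run(k=6):
    S=[]
    for i in range(k): s=get_state(); S.append(s); read_camera("wrist")
    p=np.mean([s["tool_pos"] for s in S],0); M=R.from_rotvec(np.array([s["tcp_rot"] for s in S])).mean().as_matrix(); f=np.mean([s["force"] for s in S],0)
    d=p[:2]-o
    print("t",S[-1]["time_s"],"pos",p.round(4),"clampXY",(d@e).round(4),(d@n).round(4),"tilt",M[:2,2].round(4),"ytool ang",np.degrees(np.arctan2(M[1,1],M[0,1])).round(2),"F",f.round(2),"Fx",(f[:2]@e).round(2),"gap",S[-1]["finger_gap"].round(4))
if __name__=="__main__": run()
E
python3 st.py
```

```text
Traceback (most recent call last):
  File "st.py", line 9, in <module>
    if __name__=="__main__": run()
                             ~~~^^
  File "st.py", line 8, in run
    print("t",S[-1]["time_s"],"pos",p.round(4),"clampXY",(d@e).round(4),(d@n).round(4),"tilt",M[:2,2].round(4),"ytool ang",np.degrees(np.arctan2(M[1,1],M[0,1])).round(2),"F",f.round(2),"Fx",(f[:2]@e).round(2),"gap",S[-1]["finger_gap"].round(4))
                                                                                                                                                                                                                       ^^^^^^^^^^^^^^^^^^^^^^^^^
AttributeError: 'float' object has no attribute 'round'
```

```bash
sed -i 's/S\[-1\]\["finger_gap"\].round(4)/round(S[-1]["finger_gap"],4)/' st.py; python3 st.py
```

```text
t 7.0833 pos [ 0.5782 -0.0351  0.1185] clampXY 0.0902 -0.0019 tilt [-0.0003 -0.0004] ytool ang 12.12 F [ 0.22 -0.04 -0.76] Fx 0.09 gap 0.0437
```

Emit:
apply_moves --targets '[0, 0, 0, 0, 0.2, 2, 20, 0, 0, 0, 0, 0, 2.5, 20, 0, 0, 0, 0, 0, 2.2, 20, 0, 0, 0, 0, 0, 1.2, 20, 0, 0, 0, 0, 0, 0, 20]'

```text
time_s: 7.55
tool_pos: [0.5787, -0.0332, 0.0373]
tcp_rot: [-1.97, -2.443, 0.005]
force: [0.7, 0.3, -1.4]
finger_gap: 0.0441
```

Emit:
apply_moves --targets '[0, 0, 0, 0, 0, 0.3, 20, 0, 0, 0, 0, 0, 0, 20, 0, 0, 0, 0, 0, 0, 20, 0, 0, 0, 0, 0, 0, 20]'

```text
time_s: 7.88
tool_pos: [0.5812, -0.0332, 0.0377]
tcp_rot: [1.971, 2.445, 0.002]
force: [-0.5, 0.1, -0.6]
finger_gap: 0.044
```

```bash
python3 st.py
```

```text
t 8.1333 pos [ 0.5809 -0.0332  0.0374] clampXY 0.0889 0.0011 tilt [0.0012 0.0002] ytool ang 12.25 F [-0.31  0.07 -1.51] Fx -0.13 gap 0.0439
```

Emit:
apply_moves --targets '[0, 0, 0, 0, 0, 0.3, 20, 0, 0, 0, 0, 0, 0, 20, 0, 0, 0, 0, 0, 0, 20, 0, 0, 0, 0, 0, 0, 20]'

```text
time_s: 8.52
tool_pos: [0.5803, -0.0332, 0.0335]
tcp_rot: [-1.972, -2.446, 0.0]
force: [-0.2, 0.1, 0.3]
finger_gap: 0.0441
```

```bash
python3 st.py
```

```text
t 8.7667 pos [ 0.5804 -0.0333  0.0336] clampXY 0.0889 0.0006 tilt [-0.0001 -0.    ] ytool ang 12.24 F [-0.43 -0.02 -0.76] Fx -0.07 gap 0.0438
```

Emit:
apply_moves --targets '[0, 0, 0, 0, 0, 0.15, 20, 0, 0, 0, 0, 0, 0, 20, 0, 0, 0, 0, 0, 0.1, 20, 0, 0, 0, 0, 0, 0, 20, 0, 0, 0, 0, 0, 0, 20]'

```text
time_s: 9.23
tool_pos: [0.5804, -0.0332, 0.0311]
tcp_rot: [-1.972, -2.446, 0.0]
force: [0.3, -0.4, -0.4]
finger_gap: 0.0441
```

```bash
python3 st.py
```

```text
t 9.4833 pos [ 0.5804 -0.0332  0.0311] clampXY 0.0889 0.0006 tilt [-0.  0.] ytool ang 12.24 F [-0.   -0.12 -0.93] Fx 0.12 gap 0.0439
```

Emit:
apply_moves --targets '[0, 0, 0, 0, 0, 0.1, 20, 0, 0, 0, 0, 0, 0, 20, 0, 0, 0, 0, 0, 0, 20, 0, 0, 0, 0, 0, 0, 20]'

```text
time_s: 9.87
tool_pos: [0.5804, -0.0332, 0.031]
tcp_rot: [-1.972, -2.445, -0.001]
force: [-3.0, 0.4, 8.9]
finger_gap: 0.0439
```

```bash
python3 st.py
```

```text
t 10.1167 pos [ 0.5804 -0.0332  0.031 ] clampXY 0.0888 0.0007 tilt [0.0002 0.0007] ytool ang 12.24 F [-3.62  0.79  8.9 ] Fx -1.54 gap 0.044
```

Bed contact felt (about 9 N). Releasing and rising.

Emit:
apply_moves --targets '[0, 0, 0, 0, 0, 0, 70, 0, 0, 0, 0, 0, 0, 80, 0, 0, 0, 0, 0, 0, 90, 0, 0, 0, 0, 0, 0, 95, 0, 0, 0, 0, 0, -0.5, 95]'

```text
time_s: 10.58
tool_pos: [0.5798, -0.0331, 0.0345]
tcp_rot: [-1.971, -2.445, 0.002]
force: [-0.2, 0.5, 1.0]
finger_gap: 0.0735
```

Emit:
apply_moves --targets '[0, 0, 0, 0, 0, -2, 95, 0, 0, 0, 0, 0, -4, 95, 0, 0, 0, 0, 0, -4, 95, 0, 0, 0, 0, 0, -4, 95, 0, 0, 0, 0, 0, -4, 95]'

```text
time_s: 11.0
tool_pos: [0.5799, -0.0335, 0.2173]
tcp_rot: [1.973, 2.445, -0.001]
force: [1.7, 0.3, -0.4]
finger_gap: 0.0836
```

Emit:
apply_moves --targets '[0, 0, 0, 3.5, 0, 0, 95, 0, 0, 0, 3, 0, 0, 95, 0, 0, 0, 0, 0, 0, 95, 0, 0, 0, 0, 0, 0, 95]'

```text
time_s: 11.33
tool_pos: [0.5663, 0.0325, 0.2154]
tcp_rot: [-1.967, -2.449, -0.001]
force: [0.1, -0.4, 0.8]
finger_gap: 0.0834
```

```bash
python3 m4.py w3 .5813 -.0365 .062 .076
python3 - <<'E'
import sys; sys.path.insert(0,'.')
from st import *
for c in ([566.2,-297.3],): pass
E
python3 st.py
```

```text
2698 z 0.06730302496692331 ((578.2658081054688, -39.25292205810547), (49.22962951660156, 57.92032241821289), 12.47343635559082) px 292 346 269 329
[0.56647869 0.0306881  0.21533573] [ 1.97000520e+00  2.44708623e+00 -3.41802986e-05] [[-0.214, 0.977, 0.0], [0.977, 0.214, -0.0], [-0.0, 0.0, -1.0]] [-1.26689768 -0.6602388   0.41889033] 0.08312399387581185 11.3833
t 11.6333 pos [0.5666 0.0294 0.2152] clampXY 0.0248 0.0004 tilt [-0.0001 -0.0005] ytool ang 12.19 F [-0.09  0.26 -0.07] Fx -0.27 gap 0.0835
```

View pics/w3.png

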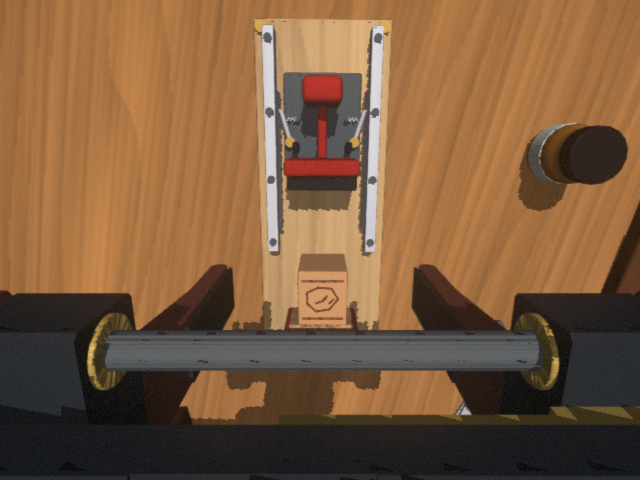

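The block stands upright and square at px (322,297), centred between the rails at 270 and 372. Next I go behind the push post with fingers shut.

Emit:
apply_moves --targets '[0, 0, 0, 3.6, 0, 0, 0, 0, 0, 0, 3.6, 0, 0, 0, 0, 0, 0, 3.6, 0, 0, 0, 0, 0, 0, 3.6, 0, 0, 0, 0, 0, 0, 0, 0, 0, 0]'

```text
time_s: 12.1
tool_pos: [0.5341, 0.1789, 0.2144]
tcp_rot: [-1.959, -2.452, -0.001]
force: [-0.5, 2.3, -0.3]
finger_gap: 0.0538
```

Emit:
apply_moves --targets '[0, 0, 0, 0, 0, 3, 0, 0, 0, 0, 0, 0, 3, 0, 0, 0, 0, 0, 0, 3, 0, 0, 0, 0, 0, 0, 0, 0, 0, 0, 0, 0, 0, 0, 0]'

```text
time_s: 12.52
tool_pos: [0.5355, 0.1699, 0.1244]
tcp_rot: [-1.973, -2.444, 0.005]
force: [-0.4, -0.2, 0.1]
finger_gap: 0.0202
```

```bash
python3 st.py
```

```text
t 12.7667 pos [0.5369 0.1707 0.1263] clampXY -0.1196 0.0012 tilt [0.0011 0.0002] ytool ang 12.2 F [ 0.04 -0.05  0.48] Fx 0.06 gap 0.0012
```

Emit:
apply_moves --targets '[0, 0, 0, 0, 0, 3, 0, 0, 0, 0, 0, 0, 3, 0, 0, 0, 0, 0, 0, 2.2, 0, 0, 0, 0, 0, 0, 0, 0, 0, 0, 0, 0, 0, 0, 0]'

```text
time_s: 13.23
tool_pos: [0.536, 0.1708, 0.0433]
tcp_rot: [-1.972, -2.445, 0.002]
force: [-0.2, 0.3, 1.0]
finger_gap: 0.0004
```

Emit:
apply_moves --targets '[0, 0, 0, -0.5, 0, 0, 0, 0, 0, 0, -0.5, 0, 0, 0, 0, 0, 0, -0.3, 0, 0, 0, 0, 0, 0, 0, 0, 0, 0]'

```text
time_s: 13.57
tool_pos: [0.5398, 0.1573, 0.0444]
tcp_rot: [1.973, 2.443, 0.003]
force: [0.2, -0.3, -0.4]
finger_gap: 0.0001
```

```bash
python3 st.py
```

```text
t 13.8167 pos [0.5393 0.1582 0.0438] clampXY -0.1069 0.0009 tilt [0.0009 0.0006] ytool ang 12.21 F [0.12 0.27 0.01] Fx -0.23 gap 0.0004
```

Emit:
apply_moves --targets '[0, 0, 0, -0.6, 0, 0, 0, 0, 0, 0, -0.8, 0, 0, 0, 0, 0, 0, -0.8, 0, 0, 0, 0, 0, 0, -0.8, 0, 0, 0, 0, 0, 0, -0.8, 0, 0, 0]'

```text
time_s: 14.28
tool_pos: [0.5468, 0.1215, 0.0431]
tcp_rot: [-1.97, -2.446, -0.001]
force: [-0.6, 5.8, -1.0]
finger_gap: 0.0001
```

```bash
python3 st.py
```

```text
t 14.5333 pos [0.5471 0.12   0.0431] clampXY -0.0679 0.0005 tilt [ 0.0001 -0.0004] ytool ang 12.18 F [-0.09  1.05 -0.16] Fx -1.05 gap 0.0004
```

Emit:
apply_moves --targets '[0, 0, 0, -0.6, 0, 0, 0, 0, 0, 0, -0.6, 0, 0, 0, 0, 0, 0, -0.6, 0, 0, 0, 0, 0, 0, -0.5, 0, 0, 0, 0, 0, 0, 0, 0, 0, 0]'

```text
time_s: 15.0
tool_pos: [0.5521, 0.0972, 0.0432]
tcp_rot: [1.973, 2.444, -0.0]
force: [-0.3, -0.3, -0.5]
finger_gap: 0.0003
```

```bash
python3 st.py
python3 - <<'E'
from st import *
c=read_camera("top"); p=pts(c); h=cv2.cvtColor(c["color"],cv2.COLOR_BGR2HSV)
d=p[...,:2]-o; X=d@e; Y=d@n; Z=p[...,2]
cv2.imwrite("pics/t2.png",cv2.resize(c["color"][215:325,200:385],(740,440),interpolation=cv2.INTER_CUBIC))
g=(abs(Y)<.02)&(X>.0)&(X<.12)&(Z>.055)&(Z<.075); hist=np.histogram(X[g],np.arange(0,.125,.005))[0]; print(hist)
E
```

```text
t 15.25 pos [0.552  0.0976 0.0432] clampXY -0.045 0.0005 tilt [ 0.0003 -0.0007] ytool ang 12.19 F [-0.26 -0.07  0.1 ] Fx 0.02 gap 0.0006
[ 0  0  0  0  0  0 40 50 52 51 52 23  0 40 54 52 54 53 54 54 52 52 52 37]
```

View pics/t2.png

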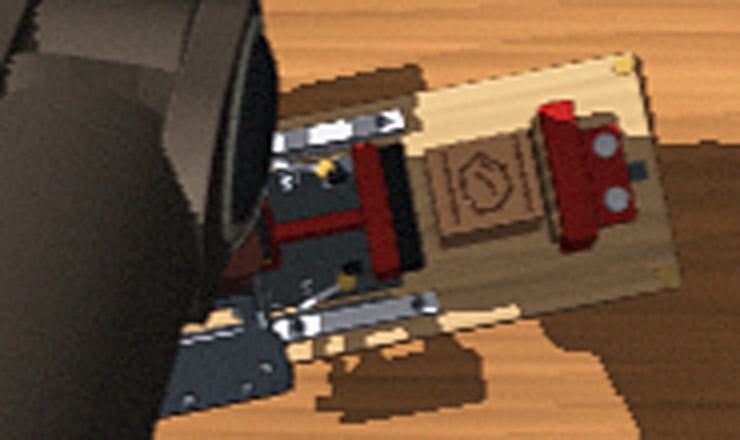

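The pad front at zoom (415,210) is about 8 mm short of the block at (485,190), which has a few mm left to the cork. From here I go slowly.

Emit:
apply_moves --targets '[0, 0, 0, -0.25, 0, 0, 0, 0, 0, 0, -0.25, 0, 0, 0, 0, 0, 0, -0.25, 0, 0, 0, 0, 0, 0, -0.15, 0, 0, 0, 0, 0, 0, 0, 0, 0, 0]'

```text
time_s: 15.77
tool_pos: [0.5538, 0.0897, 0.0431]
tcp_rot: [1.972, 2.446, 0.0]
force: [-0.3, 1.9, -0.3]
finger_gap: 0.0005
```

Emit:
apply_moves --targets '[0, 0, 0, -0.1, 0, 0, 0, 0, 0, 0, -0.1, 0, 0, 0, 0, 0, 0, 0, 0, 0, 0]'

```text
time_s: 16.02
tool_pos: [0.5541, 0.0882, 0.0431]
tcp_rot: [-1.971, -2.446, -0.0]
force: [0.1, 4.3, -0.1]
finger_gap: 0.0006
```

```bash
python3 st.py
```

```text
t 16.2667 pos [0.5541 0.0881 0.0431] clampXY -0.0353 0.0006 tilt [-0.      0.0002] ytool ang 12.25 F [-0.61  3.9  -0.58] Fx -3.94 gap 0.0005
```

Now 1 mm steps, watching the force.

Emit:
apply_moves --targets '[0, 0, 0, -0.1, 0, 0, 0, 0, 0, 0, -0.1, 0, 0, 0, 0, 0, 0, 0, 0, 0, 0]'

```text
time_s: 16.57
tool_pos: [0.5545, 0.0861, 0.0431]
tcp_rot: [-1.972, -2.446, -0.0]
force: [-0.6, 4.3, -0.1]
finger_gap: 0.0006
```

Emit:
apply_moves --targets '[0, 0, 0, -0.1, 0, 0, 0, 0, 0, 0, 0, 0, 0, 0, 0, 0, 0, 0, 0, 0, 0]'

```text
time_s: 16.82
tool_pos: [0.5548, 0.0849, 0.0431]
tcp_rot: [1.972, 2.445, -0.0]
force: [-0.1, 4.1, -0.9]
finger_gap: 0.0008
```

Emit:
apply_moves --targets '[0, 0, 0, -0.1, 0, 0, 0, 0, 0, 0, 0, 0, 0, 0, 0, 0, 0, 0, 0, 0, 0]'

```text
time_s: 17.07
tool_pos: [0.5549, 0.0845, 0.0431]
tcp_rot: [-1.971, -2.446, -0.0]
force: [-1.9, 4.1, 0.5]
finger_gap: 0.0004
```

```bash
python3 st.py
```

```text
t 17.3167 pos [0.5549 0.0845 0.0431] clampXY -0.0316 0.0006 tilt [-0.0002  0.0005] ytool ang 12.26 F [-1.32  5.47 -0.24] Fx -5.62 gap 0.0005
```

Emit:
apply_moves --targets '[0, 0, 0, -0.1, 0, 0, 0, 0, 0, 0, 0, 0, 0, 0, 0, 0, 0, 0, 0, 0, 0]'

```text
time_s: 17.62
tool_pos: [0.555, 0.084, 0.0431]
tcp_rot: [-1.97, -2.446, -0.001]
force: [-0.9, 6.8, -0.6]
finger_gap: 0.0004
```

Emit:
apply_moves --targets '[0, 0, 0, -0.05, 0, 0, 0, 0, 0, 0, 0, 0, 0, 0, 0, 0, 0, 0, 0, 0, 0]'

```text
time_s: 17.87
tool_pos: [0.555, 0.0838, 0.0431]
tcp_rot: [-1.97, -2.446, -0.001]
force: [-2.2, 7.5, 1.1]
finger_gap: 0.0004
```

```bash
python3 st.py
```

```text
t 18.1167 pos [0.555  0.0838 0.0431] clampXY -0.0309 0.0006 tilt [-0.0006  0.0013] ytool ang 12.3 F [-1.6   7.54  0.09] Fx -7.71 gap 0.0007
```

Emit:
apply_moves --targets '[0, 0, 0, -0.1, 0, 0, 0, 0, 0, 0, 0, 0, 0, 0, 0, 0, 0, 0, 0, 0, 0]'

```text
time_s: 18.42
tool_pos: [0.555, 0.0835, 0.0431]
tcp_rot: [-1.969, -2.445, -0.002]
force: [-1.8, 8.3, -0.7]
finger_gap: 0.0004
```

Emit:
apply_moves --targets '[0, 0, 0, -0.1, 0, 0, 0, 0, 0, 0, 0, 0, 0, 0, 0, 0, 0, 0, 0, 0, 0]'

```text
time_s: 18.67
tool_pos: [0.5551, 0.0831, 0.0432]
tcp_rot: [-1.968, -2.445, -0.002]
force: [-3.1, 11.3, 0.7]
finger_gap: 0.0003
```

```bash
python3 st.py
```

```text
t 18.9167 pos [0.5551 0.0831 0.0432] clampXY -0.0302 0.0005 tilt [-0.0012  0.0026] ytool ang 12.35 F [-2.39 10.54  1.15] Fx -10.81 gap 0.0003
```

Emit:
apply_moves --targets '[0, 0, 0, -0.1, 0, 0, 0, 0, 0, 0, 0, 0, 0, 0, 0, 0, 0, 0, 0, 0, 0]'

```text
time_s: 19.22
tool_pos: [0.5552, 0.0827, 0.0432]
tcp_rot: [-1.967, -2.445, -0.003]
force: [-3.3, 11.7, 2.1]
finger_gap: 0.0008
```

Emit:
apply_moves --targets '[0, 0, 0, -0.1, 0, 0, 0, 0, 0, 0, 0, 0, 0, 0, 0, 0, 0, 0, 0, 0, 0]'

```text
time_s: 19.47
tool_pos: [0.5553, 0.0822, 0.0432]
tcp_rot: [-1.966, -2.445, -0.003]
force: [-3.7, 12.4, 1.9]
finger_gap: 0.0007
```

```bash
python3 st.py
```

```text
t 19.7167 pos [0.5553 0.0822 0.0432] clampXY -0.0293 0.0005 tilt [-0.0017  0.0037] ytool ang 12.39 F [-3.4  12.82  2.12] Fx -13.25 gap 0.0005
```

Emit:
apply_moves --targets '[0, 0, 0, -0.1, 0, 0, 0, 0, 0, 0, 0, 0, 0, 0, 0, 0, 0, 0, 0, 0, 0]'

```text
time_s: 20.02
tool_pos: [0.5553, 0.0819, 0.0432]
tcp_rot: [-1.965, -2.445, -0.003]
force: [-3.7, 15.4, 2.1]
finger_gap: 0.0008
```

Emit:
apply_moves --targets '[0, 0, 0, -0.1, 0, 0, 0, 0, 0, 0, 0, 0, 0, 0, 0, 0, 0, 0, 0, 0, 0]'

```text
time_s: 20.27
tool_pos: [0.5554, 0.0816, 0.0432]
tcp_rot: [-1.964, -2.445, -0.004]
force: [-4.9, 17.0, 3.5]
finger_gap: 0.0002
```

```bash
python3 st.py
```

```text
t 20.5167 pos [0.5554 0.0816 0.0432] clampXY -0.0287 0.0005 tilt [-0.0023  0.0051] ytool ang 12.45 F [-4.78 16.34  3.67] Fx -16.98 gap 0.0006
```

Push is 17 N. Letting go gently and then clearing.

Emit:
apply_moves --targets '[0, 0, 0, 0.2, 0, 0, 0, 0, 0, 0, 0.2, 0, 0, 0, 0, 0, 0, 0.2, 0, 0, 0, 0, 0, 0, 0, 0, 0, 0, 0, 0, 0, 0, 0, 0, 0]'

```text
time_s: 20.98
tool_pos: [0.5552, 0.083, 0.0431]
tcp_rot: [-1.971, -2.446, -0.0]
force: [-1.7, 5.5, 0.2]
finger_gap: 0.0006
```

```bash
python3 st.py
```

```text
t 21.2333 pos [0.5552 0.083  0.0431] clampXY -0.0301 0.0005 tilt [-0.0003  0.0006] ytool ang 12.25 F [-0.99  5.94  0.2 ] Fx -6.01 gap 0.0001
```

Emit:
apply_moves --targets '[0, 0, 0, 0.2, 0, 0, 0, 0, 0, 0, 0.2, 0, 0, 0, 0, 0, 0, 0, 0, 0, 0]'

```text
time_s: 21.53
tool_pos: [0.5546, 0.0857, 0.0432]
tcp_rot: [1.972, 2.444, -0.001]
force: [0.1, -0.1, 0.1]
finger_gap: 0.0007
```

```bash
python3 st.py
```

```text
t 21.7833 pos [0.5546 0.0858 0.0432] clampXY -0.0329 0.0006 tilt [ 0.0003 -0.0007] ytool ang 12.21 F [-0.1  -0.16  0.08] Fx 0.14 gap 0.0003
```

Checking where the jaw rests: a light touch on the post.

Emit:
apply_moves --targets '[0, 0, 0, -0.2, 0, 0, 0, 0, 0, 0, -0.1, 0, 0, 0, 0, 0, 0, 0, 0, 0, 0]'

```text
time_s: 22.08
tool_pos: [0.5551, 0.0834, 0.0432]
tcp_rot: [-1.972, -2.445, -0.0]
force: [0.2, -0.0, -0.7]
finger_gap: 0.0005
```

```bash
python3 st.py
```

```text
t 22.3333 pos [0.5551 0.0834 0.0432] clampXY -0.0305 0.0006 tilt [ 0.0001 -0.    ] ytool ang 12.23 F [ 0.4   0.27 -0.07] Fx -0.18 gap 0.0005
```

Emit:
apply_moves --targets '[0, 0, 0, -0.1, 0, 0, 0, 0, 0, 0, 0, 0, 0, 0, 0, 0, 0, 0, 0, 0, 0]'

```text
time_s: 22.63
tool_pos: [0.5552, 0.0832, 0.0431]
tcp_rot: [-1.971, -2.446, -0.001]
force: [0.4, 3.1, 0.0]
finger_gap: 0.0005
```

```bash
python3 st.py
```

```text
t 22.8833 pos [0.5552 0.0832 0.0431] clampXY -0.0303 0.0006 tilt [-0.0002  0.0007] ytool ang 12.27 F [-0.69  3.49  0.41] Fx -3.56 gap 0.0007
```

Emit:
apply_moves --targets '[0, 0, 0, -0.1, 0, 0, 0, 0, 0, 0, 0, 0, 0, 0, 0, 0, 0, 0, 0, 0, 0]'

```text
time_s: 23.18
tool_pos: [0.5552, 0.0829, 0.0431]
tcp_rot: [-1.97, -2.446, -0.001]
force: [-1.2, 7.4, 1.9]
finger_gap: 0.0003
```

```bash
python3 st.py
```

```text
t 23.4333 pos [0.5552 0.0829 0.0431] clampXY -0.03 0.0006 tilt [-0.0006  0.0014] ytool ang 12.3 F [-1.65  6.78  1.5 ] Fx -6.97 gap 0.0006
```

The jaw rests at X ≈ −30.3, a full 1.5 mm back, so the pad holds only about 6–7 N. The next click is just past where I stopped. I'll go for it, staying safely under 22 N.

Emit:
apply_moves --targets '[0, 0, 0, -0.1, 0, 0, 0, 0, 0, 0, -0.1, 0, 0, 0, 0, 0, 0, -0.1, 0, 0, 0, 0, 0, 0, -0.1, 0, 0, 0, 0, 0, 0, 0, 0, 0, 0]'

```text
time_s: 23.9
tool_pos: [0.5554, 0.0821, 0.0432]
tcp_rot: [-1.965, -2.445, -0.004]
force: [-3.8, 13.7, 3.8]
finger_gap: 0.0005
```

```bash
python3 st.py
```

```text
t 24.15 pos [0.5553 0.0821 0.0432] clampXY -0.0292 0.0005 tilt [-0.002   0.0047] ytool ang 12.43 F [-4.41 14.27  3.19] Fx -14.88 gap 0.0006
```

Emit:
apply_moves --targets '[0, 0, 0, -0.1, 0, 0, 0, 0, 0, 0, -0.1, 0, 0, 0, 0, 0, 0, 0, 0, 0, 0, 0, 0, 0, 0, 0, 0, 0]'

```text
time_s: 24.53
tool_pos: [0.5555, 0.0813, 0.0432]
tcp_rot: [-1.963, -2.445, -0.005]
force: [-5.6, 16.7, 3.7]
finger_gap: 0.0003
```

```bash
python3 st.py
```

```text
t 24.7833 pos [0.5555 0.0813 0.0432] clampXY -0.0284 0.0005 tilt [-0.0025  0.0059] ytool ang 12.48 F [-5.25 17.13  4.61] Fx -17.85 gap 0.0006
```

Emit:
apply_moves --targets '[0, 0, 0, -0.05, 0, 0, 0, 0, 0, 0, 0, 0, 0, 0, 0, 0, 0, 0, 0, 0, 0]'

```text
time_s: 25.08
tool_pos: [0.5555, 0.0812, 0.0432]
tcp_rot: [-1.963, -2.445, -0.005]
force: [-5.2, 18.1, 4.9]
finger_gap: 0.0007
```

Emit:
apply_moves --targets '[0, 0, 0, 0.2, 0, 0, 0, 0, 0, 0, 0.2, 0, 0, 0, 0, 0, 0, 0.2, 0, 0, 0, 0, 0, 0, 0.2, 0, 0, 0, 0, 0, 0, 0.1, 0, 0, 0]'

```text
time_s: 25.5
tool_pos: [0.5552, 0.0833, 0.0432]
tcp_rot: [1.972, 2.444, -0.001]
force: [-0.6, 0.0, 0.3]
finger_gap: 0.0003
```

```bash
python3 st.py
```

```text
t 25.75 pos [0.5552 0.0833 0.0432] clampXY -0.0304 0.0006 tilt [ 0.0004 -0.0008] ytool ang 12.21 F [-0.11  0.15  0.07] Fx -0.17 gap 0.0009
```

Emit:
apply_moves --targets '[0, 0, 0, -0.1, 0, 0, 0, 0, 0, 0, 0, 0, 0, 0, 0, 0, 0, 0, 0, 0, 0]'

```text
time_s: 26.05
tool_pos: [0.5551, 0.0833, 0.0431]
tcp_rot: [-1.972, -2.446, -0.0]
force: [-0.4, 1.8, 0.4]
finger_gap: 0.0002
```

```bash
python3 st.py
```

```text
t 26.3 pos [0.5551 0.0833 0.0431] clampXY -0.0303 0.0005 tilt [-0.0001  0.0002] ytool ang 12.25 F [-0.72  2.16  0.55] Fx -2.27 gap 0.0007
```

The jaw returns to the same click, at −30.3. Breakaway and peak-push forces put the held pad force at about 7 N: the push peaked at 18.3 N, less about 5 N of drag and at most 6 N of back-off. That's inside 4–22 N, so I'll leave it, withdraw and check.

Emit:
apply_moves --targets '[0, 0, 0, 0.5, 0, 0, 0, 0, 0, 0, 0.8, 0, 0, 0, 0, 0, 0, 0, 0, -3, 0, 0, 0, 0, 0, 0, -4, 0, 0, 0, 0, 0, 0, -4, 0]'

```text
time_s: 26.77
tool_pos: [0.5514, 0.0959, 0.1535]
tcp_rot: [-1.971, -2.445, 0.005]
force: [0.6, 0.2, 0.5]
finger_gap: 0.0006
```

Emit:
apply_moves --targets '[0, 0, 0, 2, 0, -4, 0, 0, 0, 0, 3, 0, -2, 0, 0, 0, 0, 3.5, 0, 0, 0, 0, 0, 0, 0, 0, 0, 0, 0, 0, 0, 0, 0, 0, 0]'

```text
time_s: 27.18
tool_pos: [0.5338, 0.1805, 0.2104]
tcp_rot: [-1.966, -2.45, -0.001]
force: [0.0, -0.6, 0.1]
finger_gap: 0.0005
```

```bash
python3 st.py
python3 - <<'E'
from st import *
c=read_camera("top"); p=pts(c)
d=p[...,:2]-o; X=d@e; Y=d@n; Z=p[...,2]
cv2.imwrite("pics/t3.png",cv2.resize(c["color"][205:325,190:385],(780,480),interpolation=cv2.INTER_CUBIC))
g=(abs(Y)<.015)&(X>.0)&(X<.14)&(Z>.055)&(Z<.08); print(np.histogram(X[g],np.arange(0,.145,.005))[0])
b=(X>.078)&(X<.115)&(abs(Y)<.03)&(Z>.062)&(Z<.08); q=np.c_[X[b],Y[b]]*1000; print(cv2.minAreaRect(q.astype(np.float32)),np.median(Z[b]),q.mean(0),np.linalg.lstsq(np.c_[p[b][:,:2],np.ones(b.sum())],Z[b],rcond=None)[0])
E
```

```text
t 27.4333 pos [0.5344 0.1775 0.2101] clampXY -0.1268 0.0002 tilt [-0.0003 -0.0005] ytool ang 12.27 F [0.34 0.03 0.1 ] Fx 0.04 gap 0.0005
[16  0  0  0  0  0  0  0  0 37 41 36 39 39 40 38 38 39 38 41 39 39 41 38
 34 40 40 37]
((96.55237579345703, 2.419221878051758), (44.513404846191406, 36.94416809082031), 89.81172180175781) 0.06907275905447396 [96.62683123  1.87873747] [-2.05924574e-04 -1.96229128e-05  6.91770644e-02]
```

View pics/t3.png

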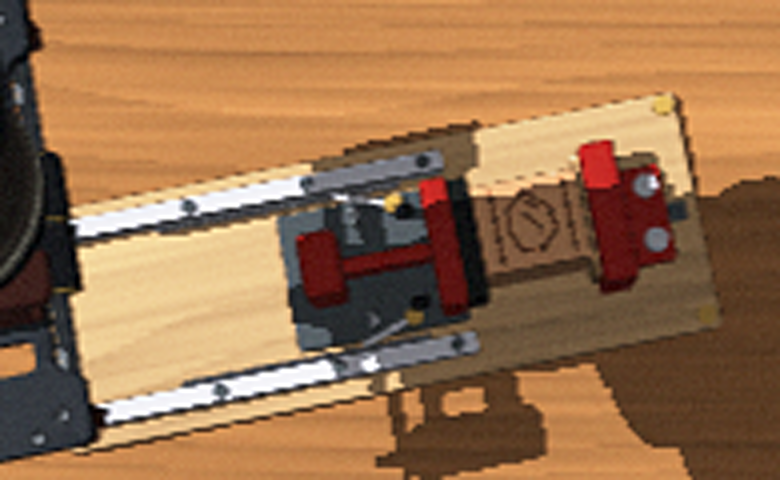

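The block at zoom (532,222) is held between the black pad and the cork with no gaps. Its top is level at z 69 mm, it is about 2 mm off the centre line, square to within 0.2°, and the arm is clear.

```bash
python3 -c "
from station import close_job; print(close_job())"
```

```text
the job is handed in; nothing more can be done
None
```

I clamped the middle-sized pear block, carved face up, between the cork and the rubber pad, and handed the job in at about 27.5 s. I estimate the ratchet holds it at about 7 N. That figure is worked out from the pushes, not measured.

- **Placing:** I turned the block square to the clamp, set it on the bed by feel, let go and checked it. The jaw was then pushed up against it in small steps.
- **Push force:** The first push reached 17 N. When I let go, the jaw backed up about 1.5 mm. A second push peaked at about 18.3 N, slightly over the 15–18 N asked but well under 22 N. It did not catch the next click, and the jaw came back to the same place.
- **Hold estimate:** About 7 N is the peak push, less about 5 N of jaw drag and up to 6 N lost in the back-off. It is inside the 4–22 N range but nearer the low end.
- **Last look:** There are no gaps between pad, block and cork. The block top is level at 69 mm (68 expected), about 2 mm off the centre line and within about 0.2° of square. The arm was clear with no force on it.
- **Disagreement between cameras:** The cameras differed by 2–3 mm on positions.
- **Not checked:** I did not measure the bystanders again at the end. The arm never went low near any of them.

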